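# Tip the specimen carriers to the pick-up end of the tilt tray

### The job

The tilt tray is propped for transport: take the black prop out from under its lip and stand it upright on the bench clear of the tray. Then press the rubber-padded lip down with closed fingertips until the tray is on its stop, and hold it there with a firm 12 to 20 N (never above 25 N) until all three steel discs have slid to the lip end. Ease the tray back up to level with the fingers still on the lip, never letting it drop or swing fast, and let go; do not touch the discs or disturb the other things on the bench.

Things in the scene. Friction and masses are not known exactly. Their poses are not given: they have to be found in the camera images.
- tray (a joint): tilt of the tray about its level axle, rad: 0 = level (a counterweight rests it there), grows as the lip end goes down, hard stop at 0.44. The tray weighs 0.7 to 1.4 kg (hidden); let go, it swings back level far too fast. It takes 2 to 7 N on the lip to move it, more only once it is on the stop. It must never turn faster than 1.5 rad/s (0.25 m/s at the lip).
- tray_hinge (a point): middle of the tray's axle, 115 mm above the bench; the frame turns with the tray: x along it towards the lip, y along the axle, z out of its floor. The tray is an open aluminium trough 290 (x) by 120 mm (y) outside, centred on the axle, walls 5 mm thick, floor top at z = 6, wall tops at z = 34 mm. A dark steel counterweight hangs under the end away from the lip.
- tray_lip (a point): centre of the metal top of the press lip, a flat shelf 50 mm (x) by 120 mm (y), 6 mm thick, outside one end wall; 170 mm from the axle, 121 mm above the bench when level. On it lies a worn dark rubber pad 42 x 100 mm, 4 to 12 mm thick (not measured), that gives about 1.2 mm per 10 N. Axes as tray_hinge. To the stop it sinks 72 mm and moves 10 to 20 mm towards the axle.
- prop_grip (a point): on the axis of the prop's outer, thinner post (16 mm x by 24 mm y, top 105 mm above the bench), 85 mm above its underside. The prop is loose black plastic, 0.3 kg: a foot 100 x 60 x 12 mm with two posts; x from the inner post to the outer one (at the start away from the tray), y across, z up. The foot spans x from -85 to 15 mm of this point.
- prop_head (a point): centre of the top of the prop's inner, wider post (20 x 40 mm, top 112 mm above the bench), 65 mm from the outer post. At the start it stands under the lip with 3 mm of air, and blocks the tray.
- carrier0_center (a point): centre of a plain steel disc (specimen carrier), diameter 30 mm, 10 mm thick, 35 g, lying loose on the tray floor; starts at the end away from the lip. It slides when the tray is tilted far enough (polished, friction 0.24 to 0.36), and against the lip-end wall its centre is 125 mm from the axle.
- carrier1_center (a point): centre of a plain steel disc (specimen carrier), diameter 30 mm, 10 mm thick, 35 g, lying loose on the tray floor; starts at the end away from the lip. It slides when the tray is tilted far enough (polished, friction 0.24 to 0.36), and against the lip-end wall its centre is 125 mm from the axle.
- carrier2_center (a point): centre of a plain steel disc (specimen carrier), diameter 30 mm, 10 mm thick, 35 g, lying loose on the tray floor; starts at the end away from the lip. It slides when the tray is tilted far enough (polished, friction 0.24 to 0.36), and against the lip-end wall its centre is 125 mm from the axle.
- jar: bystander: closed amber jar, 54 mm wide, 75 mm high; origin under its centre
- beaker: bystander: white open beaker, 64 mm wide, 80 mm high; origin under its centre
- reel: bystander: grey plastic ring, 90 mm wide, 25 mm high; origin under its centre
- stand: the tray's fixed stand with the tray it carries; origin on the bench below the axle's middle, x towards the lip, z up. Base 170 x 180 x 12 mm, two cheeks 130 mm high outside the tray at the axle, two rubber stop bars under the tray
- carrier0: the same disc as a whole; origin under its centre
- carrier1: the same disc as a whole; origin under its centre
- carrier2: the same disc as a whole; origin under its centre
- prop: the whole prop; origin under the centre of its foot
Not all that is in view belongs to the job. What is meant by the prop is not blue or pink, and is the larger of those in its own colour.

How it is judged:
By the outcome, as a careful person would: the job done as asked, in the order asked, and still so for the second after the job is handed in, with the robot touching nothing.
It also fails if it takes over 61 s, if anything falls off the work surface, if the arm or the gripper's body presses on something with over 40 N, if the wrist force passes 120 N, or if a joint passes its speed limit or range.

### The arm

A 7-joint arm with a two-finger parallel gripper is mounted at the origin on the work surface. World frame = base frame: x ahead of the robot, y to its left, z up, the work surface at z = 0. Lengths are in m, angles in rad, forces in N, time in s.
With the tool pointing down it reaches from about 0.4 to 0.85 m from the base axis. Payload 4.5 kg.
Tool frame: the origin (TCP) lies where the fingers leave the gripper's body, on its centre line; the fingertips stand 64 mm ahead of it and the grasp point (between the pads) lies 45 mm ahead of it; z points along the fingers, y is the direction in which the jaws open and shut (so a half turn about z gives the same grasp; the last joint's range is limited). The gripper opens to 88 mm and grips with 3 to 60 N. Pads are 18 mm wide; open, the fingers measure 123 mm over their backs; the gripper's body (75 mm by 187 mm) begins 45 mm behind the grasp point.
Start: joints at [1.345, 0.689, -0.195, 1.565, 0.157, 0.902, -0.215], TCP at [0.161, -0.604, 0.303] pointing down, gripper open.
Joint ranges: [-3.01, 3.01], [-0.46, 2.08], [-1.47, 1.51], [0.13, 2.56], [-1, 4.14], [0.04, 2.09], [-2.66, 2.66]. Speed limits (rad/s): [2.57, 2.57, 3.14, 3.14, 3.14, 3.14, 3.14].

### API

Orientations are given as a unit quaternion [x, y, z, w].
In Python, from plant import monitor, snapshot, workorder, finder gives the robot as it stands.
- The arm moves only by the tool carry_out, never from a script. Its argument "motion" is one flat list of numbers, 6 for each row, row after row: the shift along the tool's x, y, z in cm, then the turn, a rotation vector about the tool's x, y, z in rad. In form: [x, y, z, rx, ry, rz, x, y, z, rx, ry, rz, ...]. A call has 1 to 8 rows; each row shifts and turns the commanded pose from where the row before left it, along the tool's axes as they then stand; what a row does not reach is not made up. A row lasts 1/8 s, in which the tool goes at most 62.5 mm and 10.7 degrees, less where a joint would pass 70% of its speed; a pose out of reach is approached as far as the arm can. A call with a gripper value outside its range is refused whole. "hand" is the finger opening in cm, from 0 to 8.81, set as the call begins (left out, the last holds). The fingers move at their own pace and stop on an object; "grip_force" is the grip in N (left out, the last holds). Time passes only in rows, so rows that do not move let the fingers close. It gives the time, the measured TCP pose, the force and the opening at its end, in the units of the state.
- monitor.get_state(): the state, without advancing time (a new reading comes with each control period).
- snapshot(name): name is "side" or "top"; returns a dict with "frame" (420x560x3 uint8, red, green, blue), "range_z" (420x560 float32, m along the optical axis (not along the pixel's ray), 0 where there is no reading), "fx", "fy", "cx", "cy" (pixels), "D" ([k1, k2, p1, p2, k3] as OpenCV has them; the pictures are not rectified), "rvec" (rotation vector, rad) and "tvec" (3), from world to camera coordinates, as OpenCV has them. Camera axes: x right, y down, z forward; pixel columns grow to the right and rows downward; lengths in m; the calibration is good to about 2 mm. A picture is of the moment at which its call begins.
- workorder.finish_job(): hands the job in, once; it reports no verdict.
Trained networks look in a picture, given as the dict that the camera call returned (one of the last four; its "shot" number tells which), for a name from the list of things; names that differ only in an ending like _2 or _b are one class to them, and where a whole thing is asked for, a point or a joint stands for the part that bears it (a point fixed in the world has none). Each returns a list of dicts, best first, with "p" (0 to 1); they miss things now and then, are a little off and sometimes report something else, mostly with a low value. They report only what shows in the picture. A call takes as long as a camera call. They do not tell look-alikes from the thing itself.
- finder.masks_of(picture, thing): "pixels" (420x560 bool, what is visible of it) and "extent" ([left, top, right, bottom] in pixels, round what is visible of it).
The state is a dict: "clock": time; "q": joint angles; "qd": joint speeds; "joint_torque": joint torques, N m; "tool_pos": TCP position; "eef_rot": TCP orientation; "contact_force": force on the tool from outside, world axes, zero at the start; "moment": the same for the moment, N m; "opening": opening from 0.0 (shut) to 1.0 (fully open).
Only numpy, scipy, OpenCV 4.12 (cv2) and the standard library are available. Lean on these libraries where they do the work, as an engineer would, in place of code of your own. Each camera call takes 0.05 s, during which the arm holds its last target. There are 200 camera calls.

## Working session

There is one attempt and no reset: what is moved stays moved. The work goes in short steps, Python scripts to look and compute and a tool call to move; the robot and the scene stay as the last step left them, time stands still between calls to the robot, and variables do not carry over. Pictures are saved under pics/ and viewed, about 8 in all and at most 12, crops included, and the job is handed in when it is done.

Besides the shell and the picture viewer there is one more tool, called after "Request:" by a JSON object that holds its "method" and its "body", one argument or row to a line. carry_out: Moves the arm, as the interface text tells. Its arguments: {"type":"object","properties":{"motion":{"type":"array"},"hand":{"type":"number"},"grip_force":{"type":"number"}},"required":["motion"]}

```bash
mkdir -p pics; ls
cat > h.py <<'E'
import numpy as np, cv2
from plant import monitor, snapshot, workorder, finder
from scipy.spatial.transform import Rotation as R
def world(p, m=None):
    v,u=np.nonzero((p["range_z"]>0)&(np.ones((420,560),bool) if m is None else m))
    z=p["range_z"][v,u]
    K=np.array([[p["fx"],0,p["cx"]],[0,p["fy"],p["cy"]],[0,0,1]])
    n=cv2.undistortPoints(np.c_[u,v].astype(float)[:,None],K,np.array(p["D"]))[:,0]
    c=np.c_[n*z[:,None],z]
    Rm=cv2.Rodrigues(np.array(p["rvec"],float))[0]
    return (c-np.array(p["tvec"]).ravel())@Rm, u, v
def save(p,n,crop=None,s=1):
    f=p["frame"][:,:,::-1]
    if crop: f=f[crop[1]:crop[3],crop[0]:crop[2]]
    cv2.imwrite("pics/"+n,cv2.resize(f,None,fx=s,fy=s,interpolation=cv2.INTER_CUBIC))
E
python3 - <<'E'
from h import *
a=snapshot("top");b=snapshot("side")
cv2.imwrite("pics/1.png",np.vstack([a["frame"],b["frame"]])[:,:,::-1][:, :][::1] if 0 else np.hstack([cv2.resize(x["frame"],(400,300)) for x in(a,b)])[:,:,::-1])
save(a,"2.png",s=1.4);save(b,"3.png",s=1.4)
print(monitor.get_state())
for n,p in(("top",a),("side",b)):
  for t in("prop","stand","jar","beaker","reel","carrier0"):
    for d in finder.masks_of(p,t)[:4]:
      w,u,v=world(p,d["pixels"])
      print(n,t,round(d["p"],2),d["extent"],np.median(w,0).round(3) if len(w) else "",w.min(0).round(3) if len(w) else "",w.max(0).round(3) if len(w) else "")
E
```

```text
pics
{'clock': 0.1, 'q': array([ 1.34478286,  0.68986553, -0.19454984,  1.56622615,  0.15730934,
        0.90252579, -0.21509354]), 'qd': array([ 0.00056452, -0.00416984, -0.00075363, -0.00419999,  0.00059777,
        0.00067873,  0.00179123]), 'joint_torque': array([-3.44698696e-03, -5.28506041e+01, -1.27145983e+00, -1.53839743e+01,
       -5.25128294e-02,  2.02697491e-03,  4.59104865e-05]), 'tool_pos': array([ 0.16042063, -0.6035828 ,  0.3020162 ]), 'eef_rot': array([ 9.91566535e-01,  1.29596068e-01, -1.62121170e-04, -7.99224421e-04]), 'contact_force': array([-0.06761185,  0.8885523 ,  0.27757828]), 'moment': array([ 0.00309741,  0.10040116, -0.00319922]), 'opening': 0.9997259311679846}
top prop 0.9 [206.2, 129.9, 255.4, 182.7] [ 0.739 -0.014  0.015] [ 0.693 -0.068 -0.005] [0.815 0.038 0.116]
top prop 0.89 [168.1, 293.8, 199.3, 331.8] [0.402 0.073 0.01 ] [ 0.364  0.046 -0.004] [0.443 0.108 0.086]
top prop 0.66 [145.4, 174.1, 184.2, 212.9] [0.66  0.131 0.01 ] [ 0.626  0.093 -0.004] [0.706 0.174 0.087]
top prop 0.56 [171.9, 237.8, 194.3, 260.4] [0.545 0.082 0.013] [0.517 0.059 0.001]
[... 1654 characters left out ...]
.661 0.047 0.154]
side jar 0.97 [370.6, 103.1, 391.6, 139.4] [ 0.422 -0.429  0.05 ] [ 0.392 -0.476 -0.002] [ 0.448 -0.416  0.08 ]
side beaker 0.88 [129.2, 281.5, 167.7, 330.1] [0.792 0.171 0.051] [ 0.757  0.119 -0.003] [0.857 0.206 0.083]
side beaker 0.61 [296.8, 128.4, 312.9, 138.9] [ 0.587 -0.265  0.129] [ 0.573 -0.283  0.119] [ 0.601 -0.252  0.134]
side reel 0.91 [287.4, 107.0, 317.8, 130.1] [ 0.64  -0.443  0.024] [ 0.585 -0.471  0.004] [ 0.664 -0.386  0.029]
side carrier0 0.48 [331.2, 133.7, 339.4, 147.7] [ 0.513 -0.26   0.13 ] [ 0.499 -0.277  0.122] [ 0.527 -0.249  0.135]
side carrier0 0.47 [294.5, 125.5, 308.7, 139.9] [ 0.587 -0.264  0.129] [ 0.573 -0.283  0.119] [ 0.601 -0.252  0.133]
```

View pics/2.png

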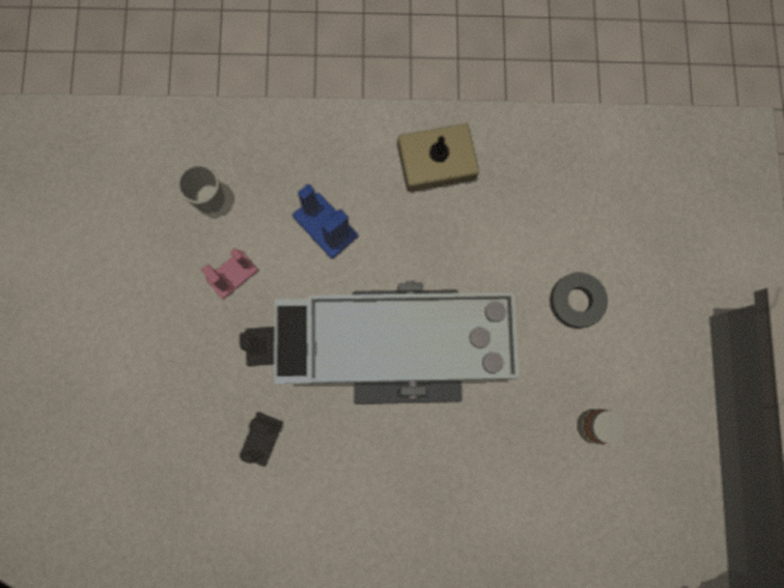

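View pics/3.png

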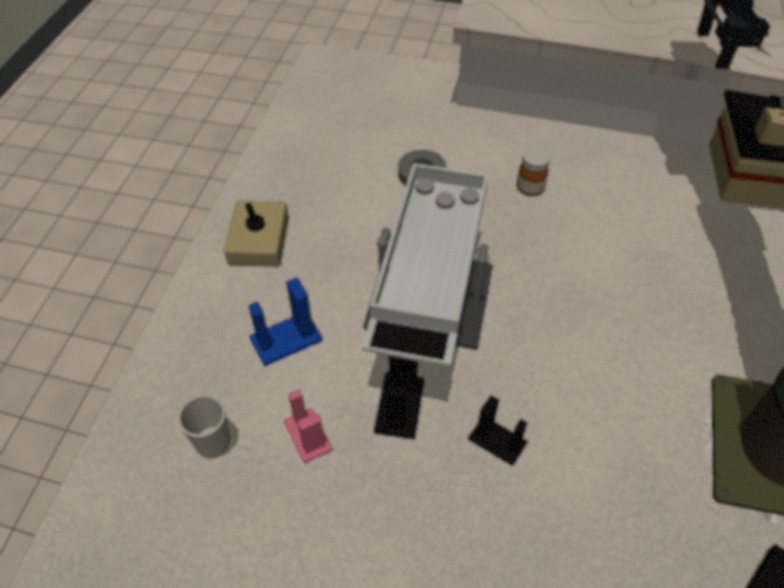

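The black candidates, in original side-picture pixels, are the prop under the lip at about (283,285) and a loose prop at about (355,308). The blue one (205,230) and pink one (220,302) are excluded by colour. The black one under the lip has its top at 0.107 m against 0.087 m for the loose one. It is the larger and the one under the lip, so it fits. I'll confirm in a crop and measure.

Run:
```python
from h import *
a=snapshot("top");b=snapshot("side")
save(b,"4.png",(240,110,400,345),2.5)
W=np.vstack([world(a)[0],world(b)[0]])
def box(lo,hi): return W[np.all((W>lo)&(W<hi),1)]
# outer/inner posts of prop
for zl in(.095,.09):
  p=box([.5,.055,zl],[.6,.14,.115]); print("post top",len(p),p.mean(0).round(4),p.min(0).round(4),p.max(0).round(4))
f=box([.48,.03,.006],[.61,.16,.018]); print("foot",len(f),f.min(0).round(3),f.max(0).round(3),cv2.minAreaRect((f[:,:2]*1000).astype(np.float32)))
t=box([.45,-.32,.110],[.65,.08,.16]); print("tray",len(t)); print(cv2.minAreaRect((t[:,:2]*1000).astype(np.float32)))
for nm,p in(("top",a),("side",b)):
  w,u,v=world(p); s=np.all((w>[.515,.02,.1])&(w<[.575,.045,.15]),1); print(nm,"lip z",np.percentile(w[s,2],[5,25,50,75,95]).round(4))
  s=np.all((w>[.515,-.2,.1])&(w<[.575,-.05,.15]),1); print(nm,"floor z",np.median(w[s,2]))
  for y in np.arange(-.02,.07,.005):
    s=np.all((w>[.53,y,.08])&(w<[.565,y+.005,.17]),1); print(round(y,3),s.sum(),np.median(w[s,2]).round(4) if s.any() else "",p["frame"][v[s],u[s]].mean(0).round() if s.any() else "")
```

```text
post top 204 [0.5461 0.0905 0.1033] [0.5346 0.0816 0.095 ] [0.5592 0.0986 0.1087]
post top 226 [0.546  0.0908 0.1023] [0.5346 0.0816 0.0901] [0.5592 0.0986 0.1087]
foot 1076 [0.516 0.03  0.006] [0.579 0.107 0.018] ((548.8548583984375, 67.99266052246094), (61.0105094909668, 77.38753509521484), 4.518796443939209)
tray 19566
((548.4822387695312, -126.40440368652344), (170.5586700439453, 346.2353515625), 1.4543324708938599)
top lip z [0.1213 0.1234 0.1244 0.1256 0.1274]
top floor z 0.12076875423379103
-0.02 49 0.1209 [142. 145. 142.]
-0.015 36 0.1207 [106. 107. 103.]
-0.01 71 0.1468 [124. 128. 124.]
-0.005 19 0.1202 [101. 103.  99.]
0.0 52 0.1243 [48. 48. 45.]
0.005 41 0.1247 [42. 40. 37.]
0.01 48 0.1246 [42. 41. 38.]
0.015 46 0.1248 [42. 40. 37.]
0.02 44 0.1242 [42. 41. 39.]
0.025 50 0.1247 [42. 40. 37.]
0.03 40 0.125 [42. 40. 37.]
0.035 51 0.1244 [53. 52. 49.]
0.04 38 0.1224 [108. 111. 106.]
0.045 0  
0.05 0  
0.055 0  
0.06 0  
0.065 0  
side lip z [0.1167 0.1217 0.1243 0.1257 0.1271]
side floor z 0.12110149809979276
-0.02 0  
-0.015 8 0.1471 [162. 162. 155.]
-0.01 168 0.1381 [115. 114. 109.]
-0.005 50 0.1278 [97. 96. 92.]
0.0 42 0.1249 [41. 41. 40.]
0.005 33 0.1251 [21. 19. 19.]
0.01 49 0.1249 [18. 17. 17.]
0.015 36 0.125 [20. 18. 18.]
0.02 45 0.1253 [20. 18. 18.]
0.025 41 0.1246 [21. 20. 20.]
0.03 119 0.0941 [25. 25. 24.]
0.035 72 0.1239 [30. 30. 29.]
0.04 75 0.1203 [103. 102.  97.]
0.045 6 0.1216 [119. 120. 113.]
0.05 0  
0.055 0  
0.06 0  
0.065 0
```

View pics/4.png

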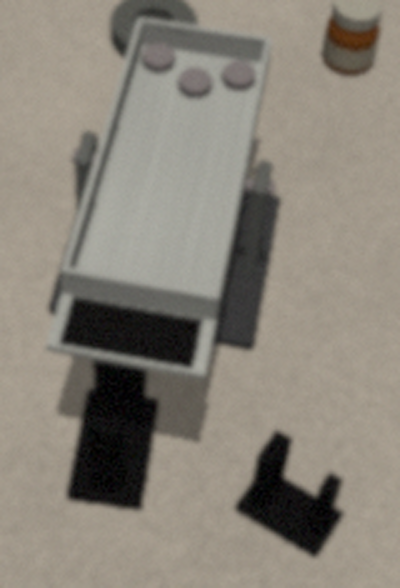

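The crop confirms it. The black prop with its inner post under the lip is the large one (foot at crop (115,450)). The loose black one at crop (290,510) is smaller.

```bash
cat >> h.py <<'E'
from scipy.linalg import fractional_matrix_power as fmp
def plan(pos,yaw,n,tilt=None):
    s=monitor.get_state(); T=np.eye(4);T[:3,:3]=R.from_quat(s["eef_rot"]).as_matrix();T[:3,3]=s["tool_pos"]
    G=np.eye(4);G[:3,:3]=(R.from_euler("z",yaw,degrees=True)*R.from_euler("x",180,degrees=True)).as_matrix();G[:3,3]=pos
    D=np.real(fmp(np.linalg.inv(T)@G,1/n)) if n>1 else np.linalg.inv(T)@G
    print("row x",n,(D[:3,3]*100).round(2),R.from_matrix(D[:3,:3]).as_rotvec().round(4))
E
python3 - <<'E'
from h import *
a=snapshot("top");W,u,v=world(a)
def box(lo,hi): return W[np.all((W>lo)&(W<hi),1)]
t=box([.47,-.30,.14],[.63,0,.16]); 
r=cv2.minAreaRect((t[:,:2]*1000).astype(np.float32)); print("walls",r)
for lo,hi in((.47,.52),(.58,.63)):
  w=t[(t[:,0]>lo)&(t[:,0]<hi)&(abs(t[:,1]+.15)>.03)]; print("wall slope deg",np.degrees(np.polyfit(w[:,1],w[:,0],1)[0]),np.median(w[:,0]))
l=box([.47,.0,.113],[.63,.05,.135]); print("lip",cv2.minAreaRect((l[:,:2]*1000).astype(np.float32)))
b=snapshot("side");Wb=world(b)[0]; f=np.vstack([box([.48,.05,.006],[.61,.16,.018]),Wb[np.all((Wb>[.48,.05,.006])&(Wb<[.61,.16,.018]),1)]])
for q in(np.min,np.max):
  ys=np.arange(.055,.105,.005); xs=[q(f[(f[:,1]>=y)&(f[:,1]<y+.005),0]) for y in ys]; print("foot edge",np.degrees(np.polyfit(ys,xs,1)[0]),np.round(xs,3))
plan([.546,.0905,.25],90,16)
E
```

```text
walls ((549.7721557617188, -149.96107482910156), (120.60995483398438, 289.7514343261719), 1.3355437517166138)
wall slope deg -1.0473479116001434 0.4931886018342571
wall slope deg -0.6986570284895484 0.6057751140302258
lip ((546.0409545898438, 22.814109802246094), (120.20135498046875, 45.61109924316406), 0.3234807252883911)
foot edge -4.059798591334482 [0.519 0.52  0.519 0.518 0.519 0.517 0.517 0.517 0.516 0.517]
foot edge -2.8562200239384326 [0.577 0.579 0.579 0.579 0.577 0.576 0.576 0.576 0.576 0.577]
row x 16 [ 5.24 -1.01  0.33] [ 0.      0.     -0.0819]
```

Request:
{"method": "carry_out", "body": {
  "motion": [5.2,-1,0.3,0,0,-0.082,5.2,-1,0.3,0,0,-0.082,5.2,-1,0.3,0,0,-0.082,5.2,-1,0.3,0,0,-0.082,5.2,-1,0.3,0,0,-0.082,5.2,-1,0.3,0,0,-0.082,5.2,-1,0.3,0,0,-0.082,5.2,-1,0.3,0,0,-0.082],
  "hand": 8,
  "grip_force": 40
}}

```text
clock: 1.9
tool_pos: [0.4701, -0.3231, 0.2788]
eef_rot: [0.896, 0.443, 0.0, 0.0]
contact_force: [0.6, 0.2, 0.4]
opening: 0.908
```

Run:
```python
from h import *
print(monitor.get_state()["q"].round(2));plan([.546,.0905,.25],92,9)
```

```text
[ 0.72  0.66 -0.33  1.76  0.29  0.77 -0.41]
row x 9 [ 4.7  -0.78  0.32] [ 0.0001  0.     -0.0764]
```

Request:
{"method": "carry_out", "body": {
  "motion": [5.2,-0.9,0.3,0,0,-0.084,5.2,-0.9,0.3,0,0,-0.084,5.2,-0.9,0.3,0,0,-0.084,5.2,-0.9,0.3,0,0,-0.084,5.2,-0.9,0.3,0,0,-0.084,5.2,-0.9,0.3,0,0,-0.084,5.2,-0.9,0.3,0,0,-0.084,0,0,0,0,0,0]
}}

```text
clock: 2.9
tool_pos: [0.5522, 0.036, 0.2581]
eef_rot: [0.727, 0.686, 0.002, -0.001]
contact_force: [0.1, -0.4, -0.7]
opening: 0.903
```

Run:
```python
from h import *
print(monitor.get_state()["q"].round(2));plan([.546,.0905,.18],92,1)
```

```text
[ 0.11  0.68 -0.43  1.82  0.41  0.72 -0.6 ]
row x 1 [ 5.37 -0.94  7.83] [ 0.0007 -0.004  -0.0926]
```

Request:
{"method": "carry_out", "body": {
  "motion": [2.7,-0.5,0,0,0,-0.046,2.7,-0.4,0,0,0,-0.046,0,0,2.6,0,0,0,0,0,2.6,0,0,0,0,0,2.6,0,0,0,0,0,0,0,0,0],
  "hand": 6
}}

```text
clock: 3.65
tool_pos: [0.545, 0.0828, 0.1783]
eef_rot: [0.699, 0.715, -0.002, -0.0]
contact_force: [-0.2, -0.4, 0.7]
opening: 0.679
```

Run:
```python
from h import *
plan([.546,.0905,.134],92,1)
b=snapshot("side"); save(b,"5.png",(160,130,380,340),2.8)
```

```text
row x 1 [0.78 0.13 4.43] [-0.0035  0.0021 -0.0115]
```

View pics/5.png

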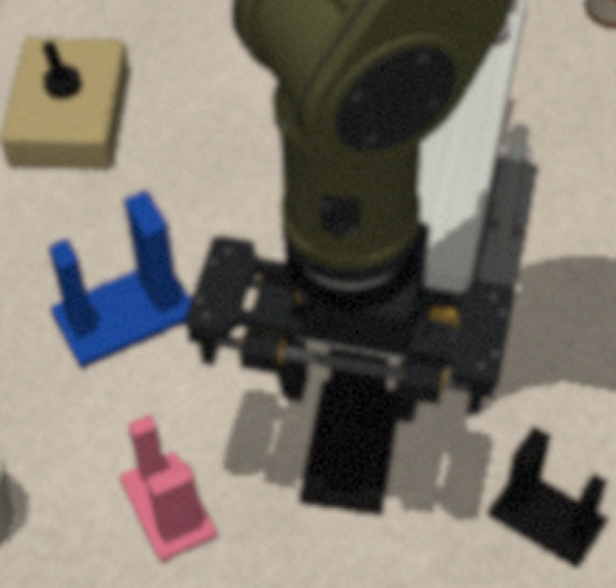

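The gripper (crop about (350,330)) is centred over the prop, one finger on each side, and clear of the pink, blue and small black props. Going down and gripping.

Request:
{"method": "carry_out", "body": {
  "motion": [0.8,0.1,0,0,0,0,0,0,1.5,0,0,0,0,0,1.5,0,0,0,0,0,1.4,0,0,0,0,0,0,0,0,0]
}}

```text
clock: 4.32
tool_pos: [0.5457, 0.0921, 0.1342]
eef_rot: [0.698, 0.716, -0.001, -0.001]
contact_force: [-0.9, 0.0, -0.8]
opening: 0.683
```

Request:
{"method": "carry_out", "body": {
  "motion": [0,0,0,0,0,0,0,0,0,0,0,0,0,0,0,0,0,0,0,0,0,0,0,0,0,0,0,0,0,0,0,0,0,0,0,0],
  "hand": 1
}}

```text
clock: 5.08
tool_pos: [0.5469, 0.0925, 0.136]
eef_rot: [0.698, 0.716, 0.0, 0.0]
contact_force: [-0.2, 0.4, 3.2]
opening: 0.268
```

Request:
{"method": "carry_out", "body": {
  "motion": [0.7,0,0,0,0,0,1,0,0,0,0,0,1,0,0,0,0,0,1,0,0,0,0,0]
}}

```text
clock: 5.58
tool_pos: [0.5458, 0.1286, 0.1363]
eef_rot: [0.698, 0.716, -0.001, 0.001]
contact_force: [-1.0, -6.7, 7.5]
opening: 0.269
```

Request:
{"method": "carry_out", "body": {
  "motion": [1,0,-0.05,0,0,0,1.5,0,-0.05,0,0,0,1.5,0,0,0,0,0,1.5,0,0,0,0,0,1.5,0,0,0,0,0]
}}

```text
clock: 6.2
tool_pos: [0.5436, 0.2012, 0.1364]
eef_rot: [0.698, 0.716, 0.0, -0.001]
contact_force: [0.3, -0.1, -2.5]
opening: 0.269
```

Run:
```python
from h import *
b=snapshot("side"); save(b,"6.png",(160,130,400,340),2.8); print(monitor.get_state()["contact_force"])
```

```text
[ 0.36603145  1.74317503 -2.84641204]
```

View pics/6.png

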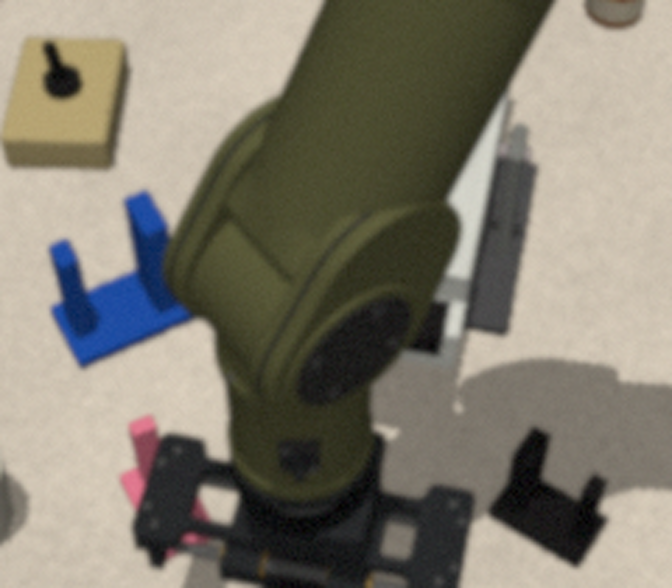

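The prop is drawn clear with the inner post at about y = 0.136 m and the lip edge at 0.044 m. The tray and neighbours are undisturbed. Setting it down and releasing.

Request:
{"method": "carry_out", "body": {
  "motion": [0,0,0.05,0,0,0,0,0,0.05,0,0,0,0,0,0,0,0,0]
}}

```text
clock: 6.62
tool_pos: [0.5441, 0.1999, 0.1361]
eef_rot: [0.698, 0.716, 0.001, -0.0]
contact_force: [-1.3, 2.9, 2.0]
opening: 0.269
```

Request:
{"method": "carry_out", "body": {
  "motion": [0,0,0,0,0,0,0,0,0,0,0,0,0,0,0,0,0,0,0,0,-1.5,0,0,0,0,0,-3,0,0,0,0,0,-4,0,0,0,0,0,-4,0,0,0],
  "hand": 5.5
}}

```text
clock: 7.5
tool_pos: [0.5438, 0.1993, 0.2628]
eef_rot: [0.698, 0.716, 0.0, 0.0]
contact_force: [0.7, 0.1, 0.1]
opening: 0.626
```

Request:
{"method": "carry_out", "body": {
  "motion": [-3,0,0,0,0,0,-5,0,0,0,0,0,-5,0,0,0,0,0,-4,0,1,0,0,0,-1,0,1,0,0,0,0,0,1,0,0,0,0,0,0,0,0,0,0,0,0,0,0,0],
  "hand": 0
}}

```text
clock: 8.5
tool_pos: [0.5486, 0.0215, 0.231]
eef_rot: [0.697, 0.717, 0.001, -0.0]
contact_force: [0.6, 0.9, -0.1]
opening: 0.004
```

Run:
```python
from h import *
plan([.5465,.020,.20],91,1)
a=snapshot("top");b=snapshot("side")
for p in(a,b):
  w,u,v=world(p); s=np.all((w>[.49,.10,.06])&(w<[.60,.25,.12]),1); print(len(w[s]),w[s].min(0).round(3),w[s].max(0).round(3))
cv2.imwrite("pics/7.png",np.hstack([cv2.resize(x[100:340,140:400],None,fx=1.5,fy=1.5) for x in(a["frame"],b["frame"])])[:,:,::-1])
```

```text
row x 1 [-0.15 -0.21  3.1 ] [ 0.0005 -0.0011  0.0104]
176 [0.526 0.132 0.061] [0.556 0.201 0.114]
747 [0.525 0.119 0.06 ] [0.564 0.203 0.116]
```

View pics/7.png

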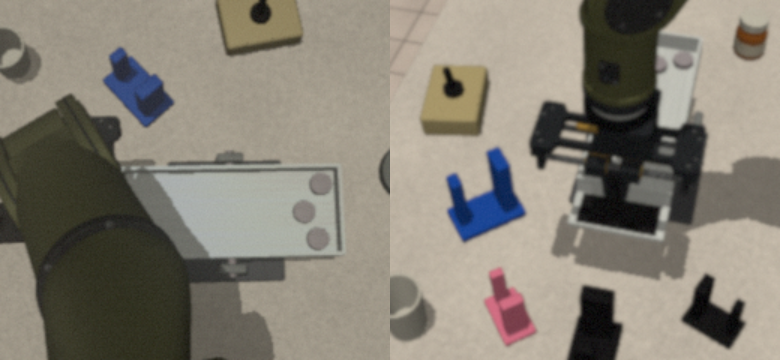

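The prop stands upright clear of the lip (right view about (600,320)), and the discs are still at the far end (left view about (315,210)). The closed fingers are over the pad, so I'll come down slowly to contact.

Request:
{"method": "carry_out", "body": {
  "motion": [-0.1,-0.2,1.5,0,0,0,0,0,1.5,0,0,0,0,0,0.7,0,0,0,0,0,0.3,0,0,0,0,0,0.3,0,0,0,0,0,0,0,0,0]
}}

```text
clock: 9.35
tool_pos: [0.5465, 0.0186, 0.188]
eef_rot: [0.698, 0.716, 0.0, 0.0]
contact_force: [-0.7, 0.2, 3.3]
opening: 0.005
```

Request:
{"method": "carry_out", "body": {
  "motion": [0,0,0.5,0,0,0,0,0,0.5,0,0,0,0,0,0.5,0,0,0,0,0,0.5,0,0,0,-0.05,0,0.5,0,0,0,-0.05,0,0.5,0,0,0,-0.1,0,0.5,0,0,0,-0.1,0,0.5,0,0,0]
}}

```text
clock: 10.35
tool_pos: [0.5467, 0.0155, 0.1474]
eef_rot: [0.698, 0.716, 0.0, 0.0]
contact_force: [-1.1, 0.4, 3.4]
opening: 0.002
```

Request:
{"method": "carry_out", "body": {
  "motion": [-0.15,0,0.5,0,0,0,-0.15,0,0.5,0,0,0,-0.15,0,0.5,0,0,0,-0.2,0,0.4,0,0,0,-0.15,0,0.3,0,0,0,0,0,0,0,0,0]
}}

```text
clock: 11.1
tool_pos: [0.5467, 0.0079, 0.1255]
eef_rot: [0.698, 0.716, 0.0, -0.0]
contact_force: [0.6, 5.2, 0.9]
opening: -0.0
```

Request:
{"method": "carry_out", "body": {
  "motion": [0,0,0.2,0,0,0,0,0,0.2,0,0,0,0,0,0,0,0,0]
}}

```text
clock: 11.48
tool_pos: [0.5467, 0.0072, 0.1216]
eef_rot: [0.698, 0.716, -0.0, 0.0]
contact_force: [0.0, 2.3, 0.4]
opening: 0.004
```

Run:
```python
from h import *
a=snapshot("top");b=snapshot("side")
print(monitor.get_state()["contact_force"])
for p in(a,b):
  w,u,v=world(p); s=np.all((w>[.5,-.27,.1])&(w<[.6,-.10,.25]),1)
  f=w[s]; print(len(f))
  if len(f)>50:
    h=[(round(y,2),np.median(f[(f[:,1]>=y)&(f[:,1]<y+.02),2]).round(4)) for y in np.arange(-.27,-.1,.03)]; print(h)
  s=np.all((w>[.48,-.02,.02])&(w<[.62,.05,.11]),1); f=w[s]
  for y in np.arange(-.02,.05,.005):
    g=f[(f[:,1]>=y)&(f[:,1]<y+.005),2]; print(round(y,3),len(g),np.median(g).round(4) if len(g) else "",end="; ")
cv2.imwrite("pics/8.png",np.hstack([cv2.resize(x[100:340,140:400],None,fx=1.5,fy=1.5) for x in(a["frame"],b["frame"])])[:,:,::-1])
```

```text
[-0.39293997  3.61184915  1.02991996]
4441
[(np.float64(-0.27), np.float64(0.1746)), (np.float64(-0.24), np.float64(0.1592)), (np.float64(-0.21), np.float64(0.1454)), (np.float64(-0.18), np.float64(0.1314)), (np.float64(-0.15), np.float64(0.1173)), (np.float64(-0.12), np.float64(0.1044))]
-0.02 0 ; -0.015 0 ; -0.01 0 ; -0.005 0 ; 0.0 0 ; 0.005 0 ; 0.01 0 ; 0.015 0 ; 0.02 0 ; 0.025 0 ; 0.03 0 ; 0.035 0 ; 0.04 0 ; 0.045 0 ; 0.05 0 ; 689
[(np.float64(-0.27), np.float64(0.2052)), (np.float64(-0.24), np.float64(0.1562)), (np.float64(-0.21), np.float64(0.1441)), (np.float64(-0.18), np.float64(0.13)), (np.float64(-0.15), np.float64(0.1166)), (np.float64(-0.12), np.float64(0.1041))]
-0.02 51 0.0587; -0.015 70 0.0601; -0.01 89 0.0571; -0.005 121 0.0558; 0.0 132 0.0533; 0.005 131 0.0511; 0.01 266 0.0504; 0.015 222 0.047; 0.02 172 0.0435; 0.025 170 0.0392; 0.03 0 ; 0.035 0 ; 0.04 0 ; 0.045 0 ; 0.05 0 ;
```

View pics/8.png

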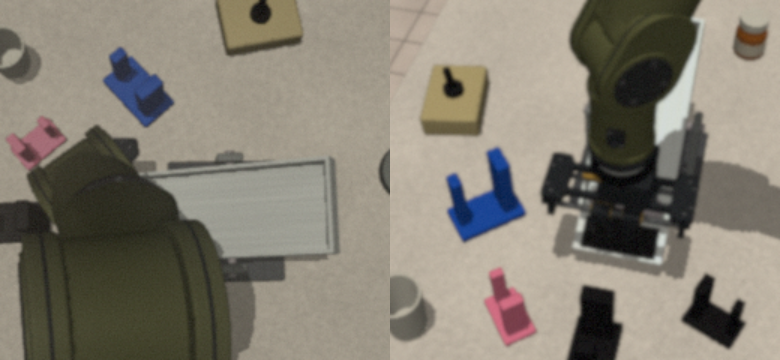

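The tray is at about 0.438 rad, almost on its stop, and the discs have left the far end. Now I'll build up the hold force in small steps.

Request:
{"method": "carry_out", "body": {
  "motion": [0,0,0.15,0,0,0,0,0,0,0,0,0]
}}

```text
clock: 11.82
tool_pos: [0.5468, 0.0072, 0.1207]
eef_rot: [0.698, 0.716, -0.0, 0.0]
contact_force: [0.0, 2.5, 5.0]
opening: 0.001
```

Request:
{"method": "carry_out", "body": {
  "motion": [0,0,0.15,0,0,0,0,0,0,0,0,0]
}}

```text
clock: 12.08
tool_pos: [0.5469, 0.0071, 0.1199]
eef_rot: [0.698, 0.716, -0.0, 0.001]
contact_force: [-2.1, 3.5, 11.6]
opening: 0.005
```

Request:
{"method": "carry_out", "body": {
  "motion": [0,0,0.1,0,0,0,0,0,0,0,0,0,0,0,0,0,0,0]
}}

```text
clock: 12.45
tool_pos: [0.5469, 0.0071, 0.1194]
eef_rot: [0.698, 0.716, -0.0, 0.001]
contact_force: [-2.1, 2.7, 17.1]
opening: 0.007
```

Request:
{"method": "carry_out", "body": {
  "motion": [0,0,0,0,0,0,0,0,0,0,0,0,0,0,0,0,0,0,0,0,0,0,0,0,0,0,0,0,0,0,0,0,0,0,0,0,0,0,0,0,0,0,0,0,0,0,0,0]
}}

```text
clock: 13.45
tool_pos: [0.5469, 0.0071, 0.1194]
eef_rot: [0.698, 0.716, -0.0, 0.001]
contact_force: [-2.2, 2.2, 16.5]
opening: 0.005
```

Run:
```python
from h import *
for i in range(4):
  a=snapshot("top"); s=monitor.get_state(); print(s["contact_force"].round(1),s["tool_pos"].round(4))
b=snapshot("side")
for p in(a,b):
  for d in finder.masks_of(p,"carrier0"):
    w,u,v=world(p,d["pixels"]); print(p["shot"],round(d["p"],2),d["extent"],np.median(w,0).round(3))
  w,u,v=world(p); s=np.all((w>[.5,-.25,.1])&(w<[.6,-.12,.19]),1); f=w[s]; print("tilt",np.arctan(-np.polyfit(f[:,1],f[:,2],1)[0]))
```

```text
[-2.9  2.8 16.6] [0.5469 0.0071 0.1194]
[-3.7  3.1 16.3] [0.5469 0.0071 0.1194]
[-1.9  2.4 16.5] [0.5469 0.0071 0.1193]
[-3.5  2.  17.5] [0.5469 0.0071 0.1194]
16 0.5 [410.1, 296.1, 449.2, 316.4] [ 0.425 -0.437  0.073]
tilt 0.4414461806464433
17 0.57 [307.4, 241.3, 318.4, 246.4] [ 0.507 -0.023  0.074]
tilt 0.43543367881771305
```

Run:
```python
from h import *
a=snapshot("top");b=snapshot("side")
x=cv2.resize(a["frame"][160:310,195:385],None,fx=2.1,fy=2.1);y=cv2.resize(b["frame"][105:285,245:395],(395,315))
x=cv2.resize(x,(399,315)); g=lambda i:(255*(i/255.)**.6).astype(np.uint8)
cv2.imwrite("pics/9.png",g(np.hstack([x,y]))[:,:,::-1]); print(monitor.get_state()["contact_force"].round(1))
```

```text
[-3.1  2.8 16.9]
```

View pics/9.png

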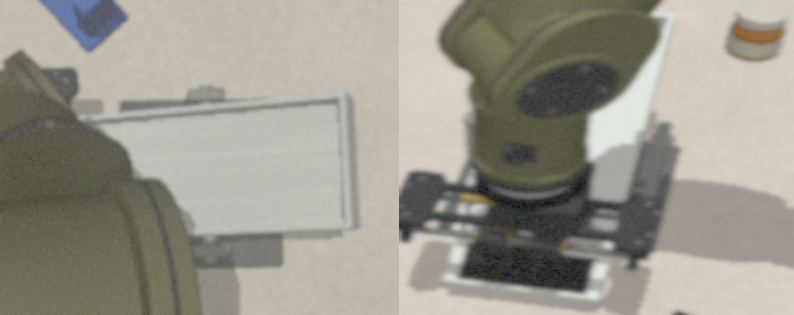

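Only bare floor shows at the upper end. Its whole visible part is clear of discs, and the lip end is hidden by the wrist. Force is steady at about 17 N. I'll hold a further 2 s, then ease up along the same arc.

Request:
{"method": "carry_out", "body": {
  "motion": [0,0,0,0,0,0,0,0,0,0,0,0,0,0,0,0,0,0,0,0,0,0,0,0,0,0,0,0,0,0,0,0,0,0,0,0,0,0,0,0,0,0,0,0,0,0,0,0]
}}

```text
clock: 14.9
tool_pos: [0.5469, 0.0071, 0.1194]
eef_rot: [0.698, 0.716, -0.0, 0.001]
contact_force: [-3.4, 3.2, 16.6]
opening: 0.005
```

Request:
{"method": "carry_out", "body": {
  "motion": [0,0,0,0,0,0,0,0,0,0,0,0,0,0,0,0,0,0,0,0,0,0,0,0,0,0,0,0,0,0,0,0,0,0,0,0,0,0,0,0,0,0,0,0,0,0,0,0]
}}

```text
clock: 15.9
tool_pos: [0.5469, 0.0071, 0.1194]
eef_rot: [0.698, 0.716, -0.0, 0.001]
contact_force: [-3.1, 2.4, 16.3]
opening: 0.004
```

Request:
{"method": "carry_out", "body": {
  "motion": [0,0,-0.15,0,0,0,0,0,-0.15,0,0,0,0,0,-0.2,0,0,0,0.1,0,-0.3,0,0,0,0.15,0,-0.3,0,0,0,0.15,0,-0.4,0,0,0,0.15,0,-0.4,0,0,0,0.15,0,-0.4,0,0,0]
}}

```text
clock: 16.9
tool_pos: [0.5464, 0.0138, 0.141]
eef_rot: [0.698, 0.716, -0.001, 0.0]
contact_force: [0.1, -1.0, 1.4]
opening: 0.001
```

Request:
{"method": "carry_out", "body": {
  "motion": [0.1,0,-0.4,0,0,0,0.1,0,-0.4,0,0,0,0.1,0,-0.4,0,0,0,0.05,0,-0.4,0,0,0,0.05,0,-0.4,0,0,0,0,0,-0.4,0,0,0,0,0,-0.4,0,0,0,0,0,-0.4,0,0,0]
}}

```text
clock: 17.9
tool_pos: [0.5465, 0.019, 0.173]
eef_rot: [0.698, 0.716, 0.0, -0.0]
contact_force: [-0.5, 0.5, 1.1]
opening: 0.003
```

Run:
```python
from h import *
p=snapshot("top"); print(monitor.get_state()["contact_force"].round(1),monitor.get_state()["tool_pos"].round(4))
w,u,v=world(p); s=np.all((w>[.52,-.25,.1])&(w<[.58,-.12,.19]),1); f=w[s]; print("tilt",np.arctan(-np.polyfit(f[:,1],f[:,2],1)[0]))
```

```text
[0.1 1.1 2.4] [0.5466 0.0188 0.1734]
tilt 0.10418964879839229
```

Request:
{"method": "carry_out", "body": {
  "motion": [0,0,-0.3,0,0,0,0,0,-0.3,0,0,0,0,0,-0.2,0,0,0,0,0,-0.2,0,0,0,0,0,-0.2,0,0,0,0,0,-0.15,0,0,0,0,0,-0.1,0,0,0,0,0,-0.1,0,0,0]
}}

```text
clock: 18.95
tool_pos: [0.5465, 0.0183, 0.1883]
eef_rot: [0.698, 0.716, -0.0, 0.0]
contact_force: [0.0, 0.8, 2.6]
opening: 0.005
```

Run:
```python
from h import *
p=snapshot("top"); print(monitor.get_state()["contact_force"].round(1),monitor.get_state()["tool_pos"].round(4))
w,u,v=world(p); s=np.all((w>[.52,-.25,.1])&(w<[.58,-.12,.19]),1); f=w[s]; print("tilt",np.arctan(-np.polyfit(f[:,1],f[:,2],1)[0]))
```

```text
[0.1 0.6 1.7] [0.5466 0.0183 0.1884]
tilt 0.007280326788142697
```

Request:
{"method": "carry_out", "body": {
  "motion": [0,0,-0.05,0,0,0,0,0,-0.05,0,0,0,0,0,-0.05,0,0,0,0,0,-0.05,0,0,0,0,0,-0.1,0,0,0,0,0,-0.1,0,0,0,0,0,0,0,0,0,0,0,0,0,0,0]
}}

```text
clock: 20.0
tool_pos: [0.5464, 0.0184, 0.1922]
eef_rot: [0.698, 0.716, -0.0, 0.0]
contact_force: [-0.1, -0.1, 0.5]
opening: 0.005
```

Run:
```python
from h import *
p=snapshot("top"); print(monitor.get_state()["contact_force"].round(1),monitor.get_state()["tool_pos"].round(4))
w,u,v=world(p); s=np.all((w>[.52,-.25,.1])&(w<[.58,-.12,.19]),1); f=w[s]; print("tilt",np.arctan(-np.polyfit(f[:,1],f[:,2],1)[0]))
```

```text
[ 0.1 -0.4 -1. ] [0.5464 0.0184 0.1922]
tilt 0.0015842649931939905
```

The tray is level with no contact force. Withdrawing upward and to the side for the check.

Request:
{"method": "carry_out", "body": {
  "motion": [0,0,-1,0,0,0,0,0,-3,0,0,0,0,0,-4,0,0,0,0,0,-4,0,0,0,4,0,0,0,0,0,5,0,0,0,0,0,5,0,0,0,0,0,5,0,0,0,0,0]
}}

```text
clock: 21.05
tool_pos: [0.5415, 0.2099, 0.313]
eef_rot: [0.698, 0.716, 0.0, 0.0]
contact_force: [-0.2, -0.4, -0.6]
opening: 0.002
```

Request:
{"method": "carry_out", "body": {
  "motion": [-2,5,0,0,0,0,0,5,0,0,0,0,0,4,0,0,0,0,0,0,0,0,0,0]
}}

```text
clock: 21.55
tool_pos: [0.6841, 0.191, 0.3118]
eef_rot: [0.699, 0.715, 0.001, 0.0]
contact_force: [-0.7, 0.5, 0.2]
opening: 0.006
```

Run:
```python
from h import *
a=snapshot("top");b=snapshot("side");print(monitor.get_state()["tool_pos"])
for n,p in(("t",a),("s",b)):
  for t in("carrier0","prop","jar","beaker","reel"):
    for d in finder.masks_of(p,t):
      w,u,v=world(p,d["pixels"]); print(n,t,round(d["p"],2),np.median(w,0).round(3) if len(w) else "")
cv2.imwrite("pics/10.png",np.hstack([cv2.resize(x,(400,300)) for x in(a["frame"],b["frame"])])[:,:,::-1])
```

```text
[0.68136718 0.19215226 0.31219289]
t carrier0 0.76 [ 0.582 -0.023  0.131]
t carrier0 0.71 [ 0.546 -0.025  0.131]
t carrier0 0.7 [ 0.509 -0.026  0.13 ]
t prop 0.82 [0.66  0.132 0.01 ]
t prop 0.73 [0.403 0.073 0.009]
t prop 0.68 [ 0.737 -0.015  0.015]
t prop 0.63 [0.543 0.143 0.014]
t jar 0.71 [ 0.424 -0.436  0.073]
t beaker 0.59 [0.799 0.178 0.048]
t reel 0.94 [ 0.622 -0.426  0.025]
t reel 0.65 [ 0.509 -0.025  0.131]
s carrier0 0.5 [ 0.544 -0.032  0.131]
s carrier0 0.39 [ 0.508 -0.031  0.131]
s prop 0.92 [0.54  0.153 0.029]
s prop 0.87 [0.654 0.146 0.031]
s prop 0.8 [0.405 0.083 0.011]
s prop 0.61 [ 0.725 -0.028  0.102]
s jar 0.89 [ 0.422 -0.429  0.051]
s beaker 0.67 [0.791 0.172 0.05 ]
s reel 0.95 [ 0.635 -0.443  0.023]
s reel 0.58 [ 0.58  -0.031  0.131]
```

View pics/10.png

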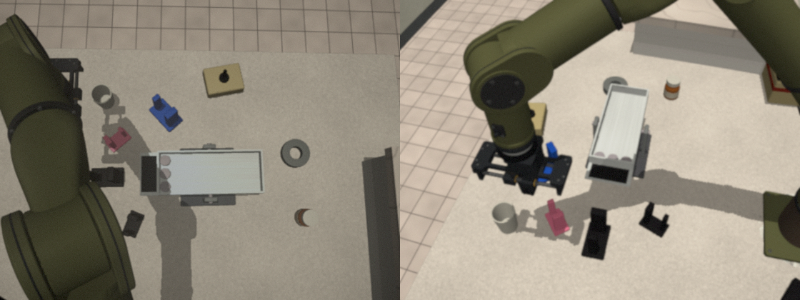

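All three discs are against the lip-end wall (left view about (166,171)). The tray is level, the prop stands upright clear of it (right view (597,235)), and the bystanders have not moved. Handing in.

```bash
python3 -c "
from plant import workorder; print(workorder.finish_job())"
```

```text
the job is handed in; nothing more can be done
None
```

The job is handed in, finished at about 22 s on the robot's clock, well inside the 61 s limit. As far as I could measure, every step went as asked.

- **Prop:** I gripped the large black prop by its outer post and slid it straight out from under the lip. It was left standing upright, its foot about 70 mm clear of the lip.
- **Pressing:** I pressed the lip down with closed fingertips until the tray was on its stop. The pictures gave a tilt of about 0.44 rad.
- **Holding:** The force read a steady 16–17.5 N for about 3.5 s.
- **Easing up:** I followed the tray back to level at no more than about 40 mm/s with the fingers on the lip. They came off only when the tilt read about 0.002 rad and the force was near zero.

**Last checks:** All three discs are at the lip-end wall, with centres about 125 mm from the axle. The prop is upright, the jar, beaker and reel have not moved, and the robot is touching nothing.

**Limits of the checks:**
- The wrist hid the lip end of the tray during the hold, so I could only see all three discs at the lip once I had withdrawn.
- Just before the tray reached its stop, the vertical force briefly read only about 0.4–1 N. The tray stayed in contact and nothing came of it.

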